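Reset the drill stop and lock it again

ROBOT

A 6-joint arm with a two-finger parallel gripper is mounted at the origin on the work surface. World frame = base frame: x ahead of the robot, y to its left, z up, the work surface at z = 0. Lengths are in m, angles in rad, forces in N, time in s.
With the tool pointing down it reaches from about 0.4 to 0.925 m from the base axis. Payload 12.5 kg.
Tool frame: the origin (TCP) lies on the centre line of the jaws, within the pads' length; the fingertips stand 8 mm ahead of it and the grasp point (between the pads) lies 11 mm behind it; z points along the fingers, y is the line along which they close (so a half turn about z gives the same grasp; the last joint's range is limited). The gripper opens to 95 mm and grips with 3 to 60 N. Pads are 20 mm wide; open, the fingers measure 119 mm over their backs; the gripper's body (75 mm by 180 mm) begins 59 mm behind the grasp point.
Start: joints at [-1.415, 0.491, 1.559, -0, 1.092, -0.106], TCP at [0.162, -0.604, 0.223] pointing down, gripper open.
Joint ranges: [-3.1, 3.1], [-0.84, 2.19], [0.05, 2.79], [-1.13, 4.28], [0.06, 2.93], [-2.69, 2.69]. Speed limits (rad/s): [2.22, 2.22, 2.79, 3.14, 3.14, 3.14].

INTERFACE

Orientations are given as a rotation vector (axis times angle).
In Python, from cell import move_pose, move_linear, goto_joints, gripper_open, close, pause, solve_ik, grab_frame, MotionError, finish_job, get_time, get_joints, get_dq, get_joint_torque, get_position, get_tcp_rot, get_wrist_force, get_torque, get_gripper_width, get_grip_force gives the robot as it stands. Calls block until the motion is done:
- move_pose(position, orientation): joint-space move of the TCP to a pose.
- move_linear(position, velocity=0.15, orientation=None, threshold=None): straight line of the TCP; orientation=None keeps the orientation; velocity is the mean speed in m/s. With threshold (N) it stops when the force on the tool has changed by that much, and returns True; else False.
- goto_joints(angles): joint-space move.
- gripper_open() and close(f_grip=None): open the fingers fully, or close them until they stop; f_grip is the grip in N (None keeps the last).
- pause(seconds).
- solve_ik(position, orientation): joint angles nearest the present ones, or None.
- grab_frame(name): name is "scene" or "top" or "wrist"; returns a dict with "img" (420x560x3 uint8, red, green, blue), "range_z" (420x560 float32, m along the optical axis (not along the pixel's ray), 0 where there is no reading), "camera_matrix" (3x3 intrinsics, pixels), "pose" (4x4, takes a point from camera to world coordinates). Camera axes: x right, y up, looking along -z (the intrinsics and any distortion apply to the point x, -y, -z); pixel columns grow to the right and rows downward; lengths in m; the calibration is good to about 2 mm. A picture is of the moment at which its call begins.
A pose or a line that the arm cannot do raises MotionError and nothing moves.
- finish_job(): hands the job in; it is judged then, once.
Readings, each from a call of its own:
- get_time(): time.
- get_joints(): joint angles.
- get_dq(): joint speeds.
- get_joint_torque(): joint torques, N m.
- get_position(): TCP position.
- get_tcp_rot(): TCP orientation.
- get_wrist_force(): force on the tool from outside, world axes, zero at the start.
- get_torque(): the same for the moment, N m.
- get_gripper_width(): finger opening in m.
- get_grip_force(): force on a finger pad.
Only numpy, scipy, OpenCV 4.12 (cv2) and the standard library are available. Lean on these libraries where they do the work, as an engineer would, in place of code of your own. Each camera call takes 0.05 s, during which the arm holds its last target. There are 200 camera calls.

TASK

On the larger of the two drill-stop blocks, loosen the lock ring by swinging its handle pin anticlockwise nearly as far as it goes, then turn the black adjuster knob so that its pointed nose stands over the raised rib on the block, and swing the lock ring back until it is fully tight again. Do not force the knob while the ring is tight, and leave the glass jar of nails standing where it is.

Things in the scene. Friction and masses are not known exactly. Their poses are not given: they have to be found in the camera images.
- lock_pin (a point): On the axis of the handle pin of the larger block's lock ring, 85 mm above the shelf. Upright bare steel pin, 14 mm across, 43 to 102 mm above the shelf, on a dark steel arm (top at 51 mm), 90 mm from the vertical axis shared by ring (62 mm across) and knob. Turns with the ring; z up. Block: fixed aluminium, 130 x 110 x 40 mm high; the other block is alike, half the size.
- lock (a joint): Turn of the lock ring, rad: 0 = fully tight, against a stop, as it starts; grows anticlockwise seen from above to 1.05 at the loose stop. Below 0.3 the ring counts as tight and the knob must not be forced round. Takes about 3 N at the pin and stays where it is left.
- knob_grip (a point): Centre of the grip bar of the larger block's adjuster knob, on the axis shared with the lock ring, 85 mm above the shelf. The black bar is 14 mm thick, 50 mm long, from 67 to 99 mm above the shelf. The point turns with the knob: x runs along the bar to the pointed nose (tip 41 mm from the axis), z is up.
- knob (a joint): Turn of the knob, rad: 0 = nose over the rib (dark steel bar 22 x 6 mm, 5 mm high, on the block's top, 41 to 63 mm from the axis); positive = nose anticlockwise of the rib seen from above. Starts between 0.5 and 1.2, range -0.6 to 1.6; it takes about 0.1 N m to turn and stays where it is left.
- jar_center (a point): Middle of the glass jar of nails with a steel lid, 52 mm across, 70 mm high, loose on the shelf, 35 mm above it; z is up when it stands.
Not all that is in view belongs to the job. Leave any red or turquoise look-alike of the part that bears lock_pin alone.

How it is judged:
On the way, in this order (a step that is already met when the one before it is completed fails the run):
1. the lock ring is loosened (at least 0.6 rad anticlockwise) (value of joint lock above 0.6 rad), for 0.2 s.
2. with the ring loose, the knob's nose is brought over the rib (within 10 degrees) (value of joint lock above 0.45 rad and value of joint knob between -0.175 and 0.175 rad), for 0.2 s.
3. the lock ring is tight again (within 8 degrees of its stop) (value of joint lock below 0.14 rad), for 0.2 s.
At the end, for the whole second after the job is handed in: The lock ring of the larger block is tight (within 8 degrees of its stop) and its knob's nose points at the rib within 10 degrees (value of joint lock below 0.14 rad and value of joint knob between -0.175 and 0.175 rad); the robot touches nothing.
It fails at once if the jar of nails is tipped by more than 20 degrees or shifted by more than 30 mm (angle between jar_center's own z axis and vertical above 0.35 rad or distance of jar_center from where it was at the start of the episode above 0.03 m).
It fails at once if the knob is forced round (faster than 0.2 rad/s) while the lock ring is tight (below 0.3 rad) (value of joint lock below 0.3 rad and (velocity of joint knob above 0.2 rad/s or velocity of joint knob below -0.2 rad/s)).
It also fails if it takes over 59 s, if anything falls off the work surface, if the arm or the gripper's body presses on something with over 40 N, if the wrist force passes 120 N, or if a joint passes its speed limit or range.

## Working session

There is one attempt and no reset: what is moved stays moved. The work goes in short steps, each a Python script; the robot and the scene stay as the last script left them, time stands still between calls to the robot, and variables do not carry over. Pictures are saved under pics/ and viewed, at most 10 in all, crops included, and the job is handed in when it is done.

```bash
mkdir -p pics; cat > h.py <<'E'
import numpy as np, cv2
from cell import *
def grab(n, f=None):
    d=grab_frame(n)
    if f: cv2.imwrite('pics/'+f+'.png', cv2.cvtColor(d['img'],cv2.COLOR_RGB2BGR)); np.savez('pics/'+f+'.npz',**d)
    return d
def cloud(d):
    K=d['camera_matrix'];z=d['range_z'];v,u=np.mgrid[:z.shape[0],:z.shape[1]]
    p=np.stack([(u-K[0,2])/K[0,0]*z,-(v-K[1,2])/K[1,1]*z,-z],-1)
    return p@d['pose'][:3,:3].T+d['pose'][:3,3]
E
python3 - <<'E'
from h import *
for n in('top','scene'):
    d=grab(n,n+'0'); print(n,d['pose'][:3,3],[k for k in d],get_time())
E
```

```text
top [ 0.45905106 -0.03350147  1.07269427] ['img', 'range_z', 'camera_matrix', 'pose'] 0.05
scene [ 0.88691465 -0.52637057  0.80107057] ['img', 'range_z', 'camera_matrix', 'pose'] 0.1
```

View pics/top0.png

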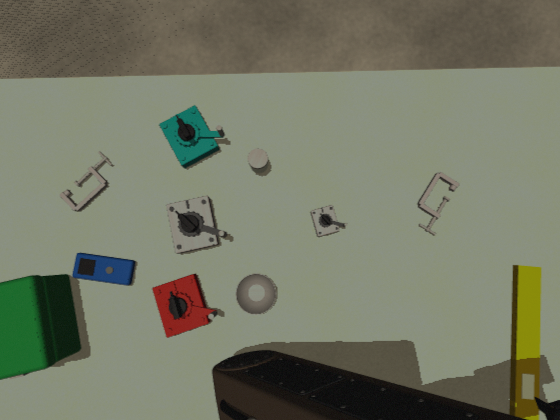

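View pics/scene0.png

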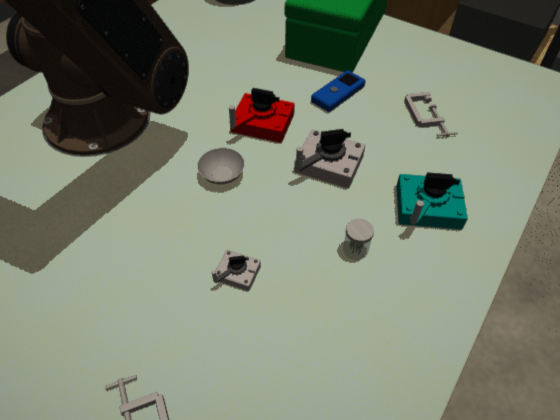

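The larger aluminium block is at (192,225) in the top view, with its knob at about (189,223) and its pin at about (224,234). The jar is at (258,158). Next I'll enlarge the block and take coordinates.

```bash
python3 - <<'E'
from h import *
d=dict(np.load('pics/top0.npz'));P=cloud(d)
c=cv2.cvtColor(d['img'][180:270,150:250],cv2.COLOR_RGB2BGR)
cv2.imwrite('pics/c1.png',cv2.resize(c,None,fx=6,fy=6,interpolation=cv2.INTER_CUBIC))
s=dict(np.load('pics/scene0.npz'));Q=cloud(s)
for u,v in [(224,234),(189,223),(175,205),(258,158),(300,100)]: print(u,v,P[v,u])
for name,p in(('top',P),('scene',Q)):
    C=P[223,189][:2]
    r=np.linalg.norm(p[...,:2]-C,axis=-1)
    for lo,hi,a,b in[(.095,.115,.06,.13),(.067+.015,.106,0,.045),(.03,.048,0,.1)]:
        m=(r>a)&(r<b)&(p[...,2]>lo)&(p[...,2]<hi); q=p[m]
        if len(q): print(name,lo,m.sum(),q.mean(0),q.min(0),q.max(0),np.median(q,0))
        if len(q) and lo>.08 and a==0:
            w,v=np.linalg.eigh(np.cov(q[:,:2].T));print(w,v[:,1])
    m=(r<.1)&(p[...,2]>.03)&(p[...,2]<.043)
    q=p[m][:,:2].astype(np.float32);print('rect',cv2.minAreaRect(q))
E
```

```text
224 234 [0.51699506 0.09626107 0.09687907]
189 223 [0.54594804 0.18035894 0.09849211]
175 205 [0.59888248 0.22934504 0.03925897]
258 158 [0.71002716 0.01118586 0.06866326]
300 100 [ 0.89004691 -0.10609241 -0.00297745]
top 0.095 26 [0.51932532 0.10167925 0.10114968] [0.51437234 0.09538954 0.09687907] [0.52435461 0.10781202 0.10486803] [0.51938559 0.10172428 0.10114294]
top 0.082 142 [0.54977038 0.18677878 0.09647733] [0.52711926 0.16546647 0.08277851] [0.57476448 0.21347919 0.10271827] [0.54893365 0.1862665  0.09774442]
[1.69503126e-05 2.82596984e-04] [-0.7083621  -0.70584923]
top 0.03 1576 [0.54750049 0.18607818 0.03956854] [0.47546103 0.10118541 0.03012732] [0.62131515 0.2512018  0.04786028] [0.54752838 0.18532598 0.0394609 ]
rect ((0.5506930351257324, 0.17611175775527954), (0.13033682107925415, 0.1319809854030609), 11.310888290405273)
scene 0.095 34 [0.52303489 0.10038661 0.099785  ] [0.51589318 0.09437234 0.09535078] [0.52922691 0.10977874 0.10391141] [0.52308792 0.10010241 0.1000697 ]
scene 0.082 244 [0.55457722 0.18562594 0.09309529] [0.53114737 0.16497814 0.08200146] [0.57676182 0.21234324 0.10210701] [0.55454604 0.1854037  0.09466924]
[1.73144541e-05 2.68419050e-04] [0.70005415 0.71408976]
scene 0.03 1412 [0.56418296 0.17695184 0.03941152] [0.47832927 0.09540272 0.03024918] [0.62502852 0.25325962 0.04795779] [0.57742839 0.17117708 0.03932154]
rect ((0.5546575784683228, 0.17421424388885498), (0.13025882840156555, 0.13951748609542847), 11.898245811462402)
```

View pics/c1.png

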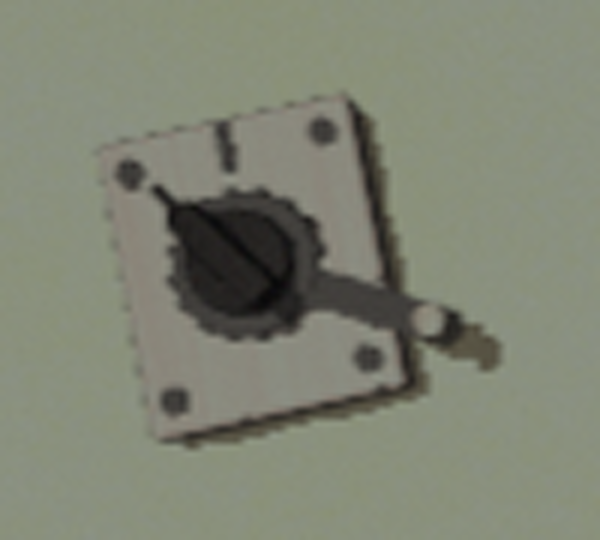

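The block is turned by about 11.6°, and its rib points that way. The nose is at about 45°, so the knob starts near 0.58 rad. The pin is at about (0.521, 0.101). I'll move above it and refine with the wrist camera.

```bash
cat >> h.py <<'E'
from scipy.spatial.transform import Rotation as Ro
def down(phi):
    s,c=np.sin(phi),np.cos(phi)
    return Ro.from_matrix(np.array([[-s,c,0],[c,s,0],[0,0,-1]])).as_rotvec()
E
python3 - <<'E'
from h import *
A=np.array([.549,.184])
for a in(-18,162):print(a,[solve_ik([.53,.12,z],down(np.radians(a))) for z in(.26,.08)])
print('knob',[solve_ik([*A,.08],down(np.radians(a))) for a in(-45,135,-78,102)])
def j6(a):
    q=solve_ik([.53,.12,.26],down(np.radians(a)));return 9 if q is None else abs(q[5])
a=min((-18,162),key=j6)
move_pose([.53,.13,.27],down(np.radians(a)))
d=grab('wrist','w1');P=cloud(d);print(a,get_time(),get_joints(),d['pose'][:3,3])
np.savez('pics/w1.npz',**d)
r=np.linalg.norm(P[...,:2]-A,axis=-1);z=P[...,2]
q=P[(r>.06)&(r<.13)&(z>.09)&(z<.115)];print('pin',len(q),q.mean(0),q.min(0),q.max(0))
q=P[(r<.05)&(z>.09)&(z<.11)];print('bar',len(q),q.mean(0),cv2.minAreaRect(q[:,:2].astype(np.float32)))
q=P[(r<.1)&(z>.036)&(z<.043)];print('block',cv2.minAreaRect(q[:,:2].astype(np.float32)))
E
```

```text
-18 [array([ 1.01091627e-01,  3.36712930e-01,  1.71020611e+00, -4.44089210e-16,
        1.09467362e+00,  4.15250892e-01]), array([ 1.01091627e-01,  5.68071753e-01,  1.89703298e+00, -4.44089210e-16,
        6.76487926e-01,  4.15250892e-01])]
162 [None, None]
knob [array([ 2.09327630e-01,  6.05197301e-01,  1.80806533e+00, -4.44089210e-16,
        7.28330021e-01,  9.94725793e-01]), array([ 2.09327630e-01,  6.05197301e-01,  1.80806533e+00, -4.44089210e-16,
        7.28330021e-01, -2.14686686e+00]), array([ 2.09327630e-01,  6.05197301e-01,  1.80806533e+00, -4.44089210e-16,
        7.28330021e-01,  1.57068445e+00]), array([ 2.09327630e-01,  6.05197301e-01,  1.80806533e+00, -4.44089210e-16,
        7.28330021e-01, -1.57090821e+00])]
-18 3.0417 [ 1.18431293e-01  3.30885404e-01  1.69077833e+00 -7.77672705e-05
  1.12005377e+00  4.33549515e-01] [0.55400324 0.20145307 0.43121272]
pin 162 [0.52096477 0.10314873 0.09986058] [0.51411385 0.09556873 0.09001378] [0.52740648 0.10869867 0.1034421 ]
bar 801 [0.55149122 0.18844971 0.09766271] ((0.552034318447113, 0.18893787264823914), (0.05568978562951088, 0.013992690481245518), 44.982826232910156)
block ((0.5498663783073425, 0.18683993816375732), (0.12997516989707947, 0.10988049954175949), 10.876503944396973)
```

View pics/w1.png

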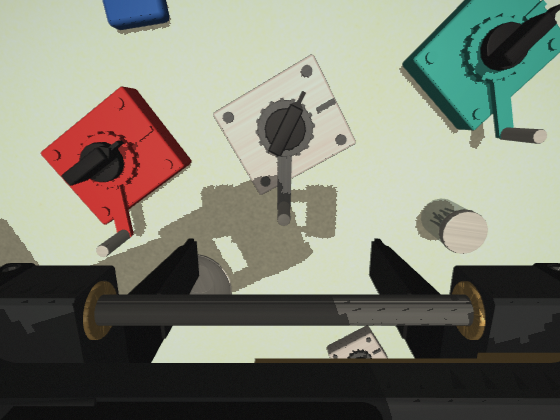

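The axis coincides with the block centre at (0.550, 0.187). The rib is at 10.9° and the knob at 45°. The pin is at (0.521, 0.102), 89.6 mm from the axis as specified. In the wrist view the pin is at (283,218), clear of the jar at (458,230). Now I'll loosen the ring.

```bash
cat >> h.py <<'E'
A=np.array([.5499,.1868]); T0=np.radians(-109.0); RIB=np.radians(10.9)
def pinpose(t,z):
    a=T0+t; return [A[0]+.0898*np.cos(a),A[1]+.0898*np.sin(a),z],down(a+np.pi/2)
def swing(ts,z,v=.08):
    for t in ts:
        p,o=pinpose(t,z); move_linear(p,v,o)
    print('F',get_wrist_force(),'w',get_gripper_width(),'t',get_time())
E
python3 - <<'E'
from h import *
p,o=pinpose(0,.16); move_pose(p,o)
print(move_linear(pinpose(0,.072)[0],.1,threshold=15)); print(get_time())
close(15); print(get_gripper_width(),get_grip_force(),get_time())
swing(np.linspace(0,.97,9)[1:],.072)
d=grab('top','t2');P=cloud(d);r=np.linalg.norm(P[...,:2]-A,axis=-1)
print(get_position(),get_time())
E
```

```text
False
4.6083
0.013693142151056966 14.999946355819702 5.85
F [ 5.46773546 -4.55165678 -2.07583123] w 0.013658483155854434 t 8.1167
[0.60376912 0.1144317  0.07206745] 8.1667
```

```bash
python3 - <<'E'
from h import *
gripper_open(); p=get_position(); move_linear([p[0],p[1],.2],.15)
move_pose([.53,.13,.27],down(np.radians(-18)))
d=grab('wrist','w2');P=cloud(d)
r=np.linalg.norm(P[...,:2]-A,axis=-1);z=P[...,2]
q=P[(r>.06)&(r<.12)&(z>.09)&(z<.115)];c=(q.min(0)+q.max(0))/2;print('pin',len(q),c,np.arctan2(c[1]-A[1],c[0]-A[0])-T0)
q=P[(r<.05)&(z>.09)&(z<.11)];print('bar',len(q),cv2.minAreaRect(q[:,:2].astype(np.float32)))
print(get_time())
E
```

```text
pin 179 [0.60291258 0.11423029 0.09685447] 0.962520071532764
bar 793 ((0.5522270202636719, 0.18926459550857544), (0.05594190955162048, 0.01425988133996725), 45.83765411376953)
11.525
```

View pics/w2.png

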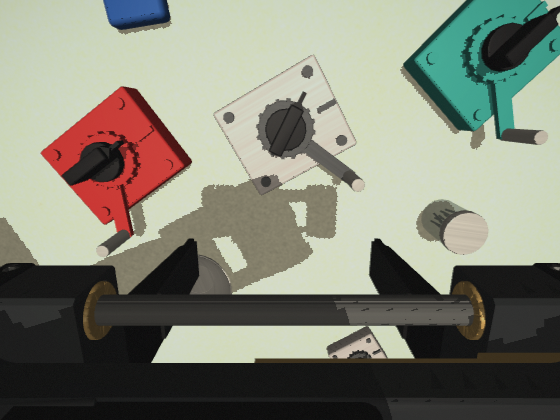

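The ring is loose at 0.96 rad: the pin has moved to (357,184) in the picture, and the jar is untouched. Next is the knob.

```bash
python3 - <<'E'
from h import *
g=np.radians(45.3)-np.pi/2; e=RIB-np.pi/2
move_pose([*A,.18],down(g))
print(move_linear([*A,.079],.1,threshold=15))
close(20); print(get_gripper_width(),get_grip_force(),get_time())
for f in np.linspace(g,e,5)[1:]: move_pose([*A,.079],down(f))
print(get_wrist_force(),get_torque(),get_gripper_width(),get_time())
pause(.3)
gripper_open(); move_linear([*A,.2],.15)
move_pose([.53,.13,.27],down(np.radians(-18)))
d=grab('wrist','w3');P=cloud(d)
r=np.linalg.norm(P[...,:2]-A,axis=-1);z=P[...,2]
q=P[(r>.06)&(r<.12)&(z>.09)&(z<.115)];c=(q.min(0)+q.max(0))/2;print('pin',len(q),c,np.arctan2(c[1]-A[1],c[0]-A[0])-T0)
q=P[(r<.05)&(z>.09)&(z<.11)];print('bar',len(q),cv2.minAreaRect(q[:,:2].astype(np.float32)))
print(get_time())
E
```

```text
False
0.013952912265627612 20.000115036964417 14.5167
[-2.87362048  5.02756689  0.84861069] [ 1.00401426  0.41343316 -0.07616635] 0.013790188314705923 15.5833
pin 177 [0.60272771 0.11443969 0.09651402] 0.9622325887580865
bar 799 ((0.5527921915054321, 0.18744803965091705), (0.05569707974791527, 0.013980497606098652), 11.217041969299316)
19.3333
```

View pics/w3.png

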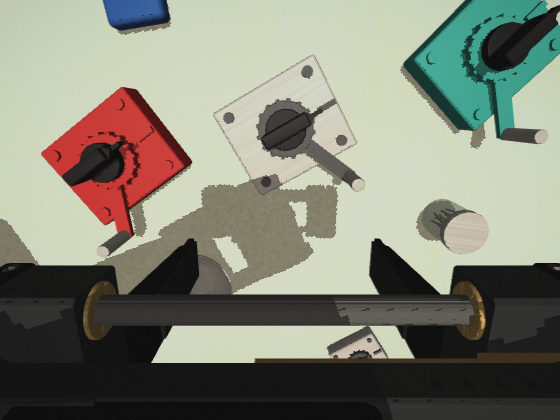

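The nose is lined up with the rib at (325,105): 11.2° against 10.9°. Now I'll swing the ring back.

```bash
python3 - <<'E'
from h import *
t=.962
p,o=pinpose(t,.17); move_pose(p,o)
print(move_linear(pinpose(t,.072)[0],.1,threshold=15))
close(15); print(get_gripper_width(),get_time())
swing(np.linspace(t,.06,9)[1:],.072)
p,o=pinpose(-.03,.072); print('stop',move_linear(p,.03,o,threshold=12),get_position(),get_wrist_force())
gripper_open(); p=get_position(); move_linear([p[0],p[1],.2],.15)
move_pose([.53,.13,.27],down(np.radians(-18)))
d=grab('wrist','w4');P=cloud(d)
r=np.linalg.norm(P[...,:2]-A,axis=-1);z=P[...,2]
q=P[(r>.06)&(r<.12)&(z>.09)&(z<.115)];c=(q.min(0)+q.max(0))/2;print('pin',len(q),c,np.arctan2(c[1]-A[1],c[0]-A[0])-T0)
q=P[(r<.05)&(z>.09)&(z<.11)];print('bar',len(q),cv2.minAreaRect(q[:,:2].astype(np.float32)))
print(get_time())
E
```

```text
False
0.013824901230858961 22.6417
F [-1.64838604  5.1922332  -1.24857316] w 0.013715057645686937 t 24.8417
stop True [0.52119023 0.10245088 0.07197341] [ 2.11720561 -0.50583465  1.62975833]
pin 163 [0.5205682  0.10225156 0.09679069] -0.0023184546715735443
bar 796 ((0.5530028939247131, 0.18744319677352905), (0.05598122999072075, 0.014045370742678642), 11.156139373779297)
27.9583
```

View pics/w4.png

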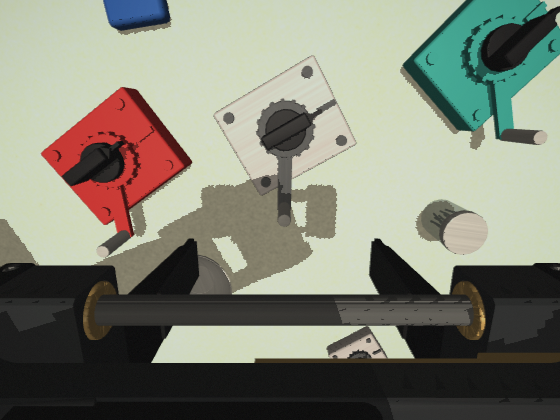

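The ring is back at its stop, with the pin at (283,218) as it was at the start. The nose is over the rib, the jar is unmoved and the arm is clear.

```bash
python3 -c "
from cell import *
print(finish_job())"
```

```text
the job is handed in; nothing more can be done
None
```

The job is handed in at about 28 s: the ring was loosened to 0.96 rad, the nose set within about 0.3° of the rib, and the ring swung back to its stop, with the jar untouched (the judge's result wasn't shown).

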